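# Shut the caps box, open the pins box

## Task

The white caps are done and the steel pins come next, and the two must not get mixed: with the fingertips, push the sliding lid of the grey caps box fully shut first, then push the lid of the yellow pins box open as far as it goes. Push gently against the black ribs of the lids, without pinching them. Do not lift the boxes or shove them out of place, and leave the other things on the bench alone.

Things in the scene. Friction and masses are not known exactly. Their poses are not given: they have to be found in the camera images.
- caps_box: grey box of white caps, clear lid sliding lengthwise; about 1.7 kg, loose on the bench: shifts if pushed over about 9 N. 124 (x) by 96 (y) mm; origin at the centre of its underside, x along the slide, z up. Side walls reach z = 50 mm, the -x end wall 53.5 mm; the open lid sticks out over the lower +x end wall. Turned up to 0.5 rad from the world axes.
- caps_lid (a joint): slide of the clear lid of the grey box: 0 m = fully shut, 0.080 m = fully open (hard stops at both); the lid opens along the box's +x. It stays where it is left and needs about 2 N to slide (1.5 N dry friction and 4 N s/m). Starts well open (0.045 to 0.078).
- caps_lid_rib (a point): middle of the top edge of the black rib across the grey box's lid: 14 mm thick (box x), 64 mm long (box y), 20 mm high (top 71.5 mm, lid's top face 51.5 mm above the bench). It stands mid-lid, about 50 mm of flat lid before and behind it; at joint value q it is at box x = 2 mm + q.
- pins_box: yellow box of steel pins, clear lid sliding lengthwise; about 1.7 kg, loose on the bench: shifts if pushed over about 9 N. 124 (x) by 96 (y) mm; origin at the centre of its underside, x along the slide, z up. Side walls reach z = 50 mm, the -x end wall 53.5 mm; the open lid sticks out over the lower +x end wall. Turned up to 0.5 rad from the world axes.
- pins_lid (a joint): slide of the clear lid of the yellow box: 0 m = fully shut, 0.080 m = fully open (hard stops at both); the lid opens along the box's +x. It stays where it is left and needs about 2 N to slide (1.5 N dry friction and 4 N s/m). Starts shut or nearly so (0 to 0.02).
- pins_lid_rib (a point): middle of the top edge of the black rib across the yellow box's lid: 14 mm thick (box x), 64 mm long (box y), 20 mm high (top 71.5 mm, lid's top face 51.5 mm above the bench). It stands mid-lid, about 50 mm of flat lid before and behind it; at joint value q it is at box x = 2 mm + q.
- plug: cream-coloured moulded cup-shaped plug, 61 mm across and 28 mm high, a bystander beyond the boxes; origin at the centre of its underside
- green_marker: white and green marker pen, 17 by 135 by 16 mm, a bystander lying lengthwise (along world x) between the two boxes; origin at the centre of its underside
- coupler: small silver air-hose coupler, 23 by 62 by 24 mm, a bystander to the left of the boxes; origin at the centre of its underside
- block: plain wooden block, 50 by 110 by 38 mm, a bystander to the right of the boxes; origin at the centre of its underside

How it is judged (in metres and radians):
On the way, in this order (a step that is already met when the one before it is completed fails the run):
1. the lid of the grey caps box is fully shut (within 5 mm) (value of joint caps_lid below 0.005 m), for 0.2 s.
2. then the lid of the yellow pins box is fully open (within 6 mm) (value of joint pins_lid above 0.074 m), for 0.2 s.
At the end, for the whole second after the job is handed in: The grey caps box's lid is within 5 mm of fully shut and the yellow pins box's lid within 6 mm of fully open; both boxes stand at rest on the bench, within 40 mm of where they started (value of joint caps_lid below 0.005 m and value of joint pins_lid above 0.074 m and distance of each of caps_box, pins_box from where it was at the start of the episode below 0.04 m and linear speed of each of caps_box, pins_box below 0.02 m/s and height (world z) of each of caps_box, pins_box below 0.006 m); the robot touches nothing.
It fails at once if a box is lifted (more than 12 mm) or tipped (more than 0.15 rad) (height (world z) of any of caps_box, pins_box above 0.012 m or angle between any of caps_box, pins_box's own z axis and vertical above 0.15 rad).
It fails at once if a box is shoved more than 40 mm from its place (distance of any of caps_box, pins_box from where it was at the start of the episode above 0.04 m).
It fails at once if a box or its lid is squeezed or pressed with more than 38 N by the fingers (contact force between the fingers and caps_box above 38 N or contact force between the fingers and pins_box above 38 N).
It fails at once if a bystander is moved more than 20 mm (distance of any of plug, green_marker, coupler, block from where it was at the start of the episode above 0.02 m).
It also fails if it takes over 48 s, if anything falls off the work surface, if the arm or the gripper's body presses on something with over 40 N, if the wrist force passes 120 N, or if a joint passes its speed limit or range.

## Robot

A 6-joint arm with a two-finger parallel gripper is mounted at the origin on the work surface; the furniture and walls round the work are solid. World frame = base frame: x ahead of the robot, y to its left, z up, the work surface at z = 0. Lengths are in m, angles in degrees, forces in N, time in s.
With the tool pointing down it reaches from about 0.35 to 0.85 m from the base axis. Payload 8.1 kg.
Tool frame: the origin (TCP) lies at the very end of the fingers, on their centre line; the grasp point (between the pads) lies 19 mm behind it; z points along the fingers, y is the line along which they close (so a half turn about z gives the same grasp; the last joint's range is limited). The gripper opens to 93 mm and grips with 3 to 60 N. Pads are 15 mm wide; open, the fingers measure 128 mm over their backs; the gripper's body (75 mm by 188 mm) begins 65 mm behind the grasp point.
Start: joints at [69.591, 7.471, 85.268, -0, 87.261, -4.893], TCP at [0.16, 0.578, 0.219] pointing down, gripper open.
Joint ranges: [-169.43, 169.43], [-51.17, 129.36], [1.28, 143.12], [-76.62, 256.62], [0, 156.53], [-152.29, 152.29]. Speed limits (degrees/s): [136.94, 136.94, 159.86, 180, 180, 180].

## Interface

Orientations are given as a 3x3 rotation matrix whose columns are the frame's x, y, z axes.
In Python, from station import robot gives the robot as it stands. The module is installed in compiled form; this text tells all that it offers.
- The arm moves only by the shell command python3 -m crank 'ROWS'. ROWS is JSON, a list of rows, each an object with "claw": the opening, from -1 (shut) to 1 (fully open); "offset": the shift along the world's x, y, z in m, a list of three; "turn": the turn, a rotation vector about the world's x, y, z in rad, a list of three. In form: [{"claw": claw, "offset": [tx, ty, tz], "turn": [wx, wy, wz]}, ...]. A call has exactly 5 rows; each row is the pose to reach, as a shift and turn from the pose commanded when the call began; what a row does not reach only later rows make up. A row lasts 1/8 s, in which the tool goes at most 62.5 mm and 10.7 degrees, less where a joint would pass 70% of its speed; a pose out of reach is approached as far as the arm can. A call with a gripper value outside its range is refused whole. The fingers move at their own pace and stop on an object; the grip force is fixed at half the most. Time passes only in rows, so rows that repeat a pose let the fingers close, or fill a call up. It gives the time, the measured TCP pose, the force, the opening and the grip force at its end, in the units of the state.
- robot.sense(): the state, without advancing time (a new reading comes with each control period).
- robot.read_camera(name): name is "scene" or "top" or "wrist"; returns a dict with "img" (480x640x3 uint8, red, green, blue), "K" (3x3 intrinsics, pixels), "R" (3x3) and "t" (3): a world point X has camera coordinates R X + t. Camera axes: x right, y down, z forward; pixel columns grow to the right and rows downward; lengths in m; the calibration is good to about 2 mm. A picture is of the moment at which its call begins. There is no depth.
- robot.job_done(): hands the job in; it is judged then, once.
The state is a dict: "t": time; "qpos": joint angles; "qd": joint speeds; "joint_efforts": joint torques, N m; "tcp_pos": TCP position; "ee_rot": TCP orientation; "ft_force": force on the tool from outside, world axes, zero at the start; "moment": the same for the moment, N m; "width": finger opening in m; "gripper_force": force on a finger pad.
Only numpy, scipy, OpenCV 4.12 (cv2) and the standard library are available. Lean on these libraries where they do the work, as an engineer would, in place of code of your own. Each camera call takes 0.05 s, during which the arm holds its last target. There are 200 camera calls.

## Working session

There is one attempt and no reset: what is moved stays moved. The work goes in short steps, Python scripts to look and compute and a shell command to move; the robot and the scene stay as the last step left them, time stands still between calls to the robot, and variables do not carry over. Pictures are saved under pics/ and viewed, at most 10 in all, crops included, and the job is handed in when it is done.

```bash
mkdir -p pics; python3 - <<'E'
from station import robot
import cv2
for n in("top","scene"):
    c=robot.read_camera(n); cv2.imwrite(f"pics/{n}0.png",c["img"][:,:,::-1]); print(n,c["K"],c["R"],c["t"])
s=robot.sense(); print(s["t"],s["tcp_pos"],s["ee_rot"],s["ft_force"],s["width"])
E
```

```text
top [[487.47142496   0.         321.23528402]
 [  0.         487.47142496 237.61002525]
 [  0.           0.           1.        ]] [[ 0.01465891 -0.99980753  0.01303952]
 [-0.99234885 -0.01614597 -0.12240532]
 [ 0.12259229 -0.01114543 -0.99239453]] [-0.01978712  0.61911943  1.28403757]
scene [[508.3369868    0.         317.06974622]
 [  0.         508.3369868  240.18648105]
 [  0.           0.           1.        ]] [[-0.77684162 -0.62969503  0.00113102]
 [-0.47599935  0.58605271 -0.65571856]
 [ 0.41223988 -0.50992783 -0.75500456]] [0.49669679 0.34981063 1.16115254]
0.1 [0.16031668 0.57767148 0.21767905] [[-9.63563544e-01  2.67478965e-01 -5.47191664e-04]
 [ 2.67479500e-01  9.63562317e-01 -1.54190338e-03]
 [ 1.14826548e-04 -1.63208444e-03 -9.99998662e-01]] [ 0.5077321   0.85146095 -0.65288882] 0.0932100378823694
```

View pics/top0.png

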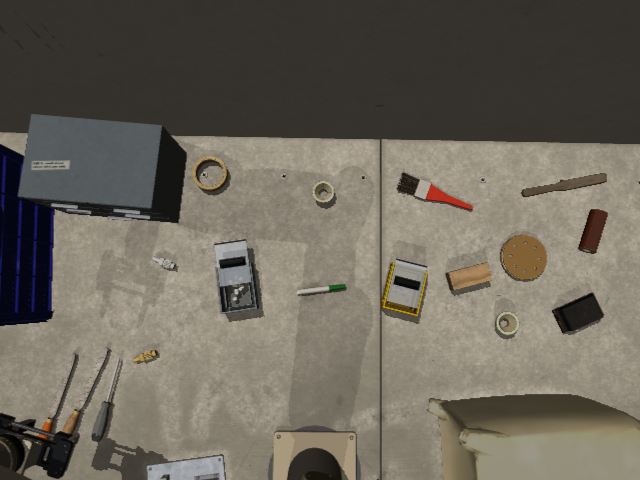

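View pics/scene0.png

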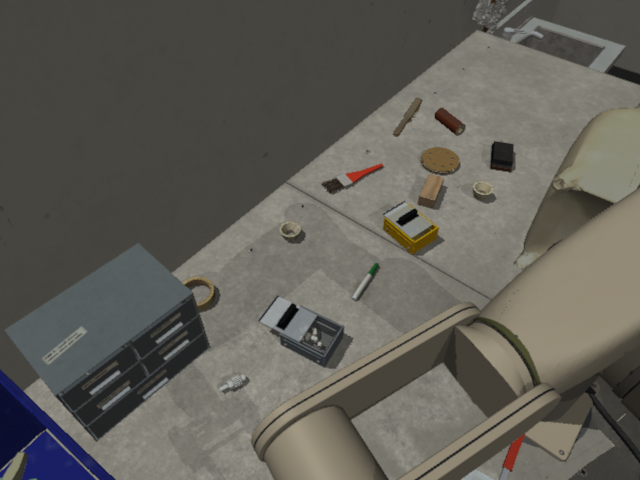

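```bash
cat > h.py <<'E'
import numpy as np, cv2
from station import robot
def ray(c,uv,z):
    d=c["R"].T@np.linalg.inv(c["K"])@np.array([uv[0],uv[1],1.]); C=-c["R"].T@c["t"]
    return C+d*(z-C[2])/d[2]
def dark(img,roi,th=45):
    x0,y0,x1,y1=roi; m=(img[y0:y1,x0:x1].max(2)<th).astype(np.uint8)
    cs=cv2.findContours(m,cv2.RETR_EXTERNAL,cv2.CHAIN_APPROX_NONE)[0]
    k=max(cs,key=cv2.contourArea); return k+np.array([[x0,y0]])
def rect(c,k,z):
    b=cv2.boxPoints(cv2.minAreaRect(k.astype(np.float32))); P=np.array([ray(c,p,z)[:2] for p in b])
    (cx,cy),wh,a=cv2.minAreaRect((P*1000).astype(np.float32)); return np.array([cx,cy])/1000,wh,a,P
E
python3 - <<'E'
from h import *
c=robot.read_camera("top"); im=c["img"]
for n,roi in (("caps",(218,250,250,275)),("pins",(390,272,425,296))):
    k=dark(im,roi); r=rect(c,k,.0715); print(n,cv2.minAreaRect(k),r[0],r[1],r[2],r[3].round(4).tolist())
hsv=cv2.cvtColor(im,cv2.COLOR_RGB2HSV)
m=cv2.inRange(hsv[245:325,375:435],(18,120,90),(35,255,255)); k=cv2.findNonZero(m)+np.array([[[375,245]]])
r=rect(c,k,.05); print("yellow",r)
a=cv2.resize(im[230:325,205:265],None,fx=6,fy=6,interpolation=2);b=cv2.resize(im[240:335,375:435],None,fx=6,fy=6,interpolation=2)
cv2.imwrite("pics/crop.png",np.hstack([a,b])[:,:,::-1])
E
```

```text
caps ((232.14161682128906, 262.1705017089844), (8.135059356689453, 25.165464401245117), 81.25383758544922) [0.54658447 0.22271074] (21.434703826904297, 66.00377655029297) 9.71568775177002 [[0.5516, 0.257], [0.5627, 0.1923], [0.5416, 0.1884], [0.5306, 0.253]]
pins ((406.44122314453125, 282.7353515625), (24.98116683959961, 8.00367546081543), 14.03624439239502) [ 0.49977448 -0.23479633] (65.6960678100586, 21.010683059692383) 76.82811737060547 [[0.497, -0.2004], [0.5174, -0.2056], [0.5025, -0.2692], [0.4822, -0.2639]]
yellow (array([ 0.48438394, -0.23244936]), (103.55059814453125, 127.55941009521484), 76.65550231933594, array([[ 0.43427641, -0.16735132],
       [ 0.55672279, -0.19639685],
       [ 0.53449163, -0.29754746],
       [ 0.41245439, -0.2673498 ]]))
```

View pics/crop.png

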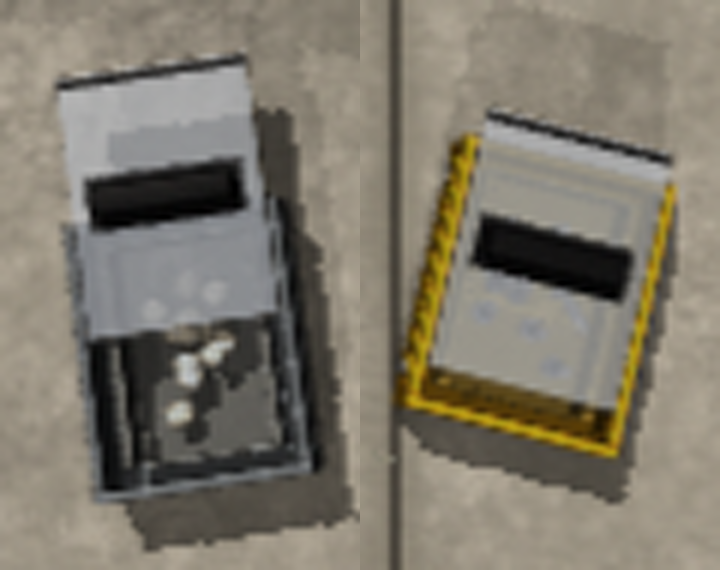

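```bash
python3 -m crank '[{"claw":-1,"offset":[0.03,-0.05,0],"turn":[0,0,0.09]},{"claw":-1,"offset":[0.07,-0.10,0],"turn":[0,0,0.18]},{"claw":-1,"offset":[0.11,-0.15,0],"turn":[0,0,0.27]},{"claw":-1,"offset":[0.15,-0.20,0],"turn":[0,0,0.36]},{"claw":-1,"offset":[0.19,-0.25,0],"turn":[0,0,0.44]}]'
python3 - <<'E'
from h import *
c=robot.read_camera("top")
print([ray(c,(205+x/6,230+y/6),.0535).round(4) for x,y in((98,498),(312,465))])
print([ray(c,(375+x/6,240+y/6),.0535).round(4) for x,y in((405,408),(616,456))])
E
```

```text
t: 0.78
tcp_pos: [0.3474, 0.3312, 0.2185]
ee_rot: [[-0.985, -0.172, 0.0], [-0.172, 0.985, 0.0], [-0.0, 0.0, -1.0]]
ft_force: [0.5, 0.9, -0.2]
width: 0.0473
gripper_force: 0.0
[array([0.4139, 0.2491, 0.0535]), array([0.4296, 0.1562, 0.0535])]
[array([ 0.4353, -0.3332,  0.0535]), array([ 0.4157, -0.426 ,  0.0535])]
```

```bash
python3 -m crank '[{"claw":-1,"offset":[0.05,-0.03,0],"turn":[0,0,0]},{"claw":-1,"offset":[0.10,-0.06,0],"turn":[0,0,0]},{"claw":-1,"offset":[0.15,-0.10,0],"turn":[0,0,0]},{"claw":-1,"offset":[0.20,-0.10,0],"turn":[0,0,0]},{"claw":-1,"offset":[0.23,-0.10,0],"turn":[0,0,0]}]'
python3 - <<'E'
from h import *
c=robot.read_camera("wrist"); cv2.imwrite("pics/w1.png",c["img"][:,:,::-1]); s=robot.sense(); print(s["tcp_pos"],s["width"],s["qpos"])
for P in ([.548,.2227,.0715],):
    p=c["K"]@(c["R"]@np.array(P)+c["t"]); print(p[:2]/p[2])
E
```

```text
t: 1.45
tcp_pos: [0.5785, 0.2319, 0.2179]
ee_rot: [[-0.986, -0.166, -0.001], [-0.166, 0.986, -0.0], [0.001, -0.0, -1.0]]
ft_force: [-0.7, 0.3, 0.6]
width: 0.0004
gripper_force: 0.0
[0.58041053 0.23173343 0.21725353] 0.0009274193724040759 [ 1.70855296e+01  1.13455331e+01  8.11124468e+01 -3.30600620e-02
  8.75392750e+01 -8.24518078e+01]
[313.82795047 187.50281553]
```

View pics/w1.png

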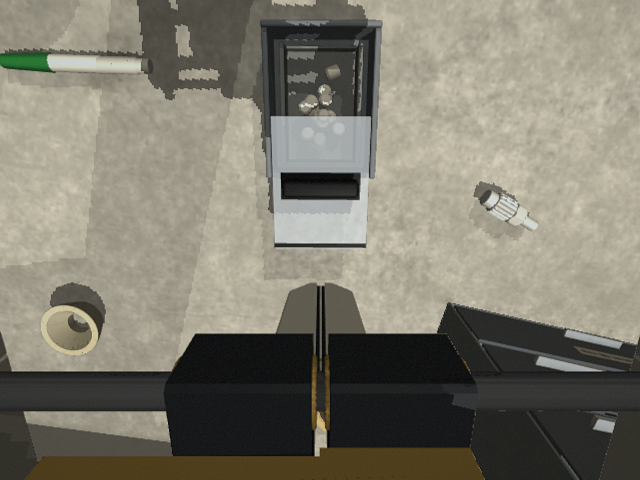

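```bash
python3 -m crank '[{"claw":-1,"offset":[0,-0.004,-0.05],"turn":[0,0,0]},{"claw":-1,"offset":[0,-0.004,-0.10],"turn":[0,0,0]},{"claw":-1,"offset":[0,-0.004,-0.13],"turn":[0,0,0]},{"claw":-1,"offset":[0,-0.004,-0.145],"turn":[0,0,0]},{"claw":-1,"offset":[0,-0.004,-0.158],"turn":[0,0,0]}]'
python3 - <<'E'
from h import *
c=robot.read_camera("wrist"); cv2.imwrite("pics/w2.png",c["img"][:,:,::-1]); s=robot.sense(); print(s["tcp_pos"],s["ft_force"])
E
```

```text
t: 2.12
tcp_pos: [0.577, 0.2293, 0.0607]
ee_rot: [[-0.986, -0.168, 0.001], [-0.168, 0.986, 0.0], [-0.001, 0.0, -1.0]]
ft_force: [0.6, -0.1, -0.4]
width: 0.0004
gripper_force: 0.0
[0.5761941  0.22899354 0.05908213] [-1.95871977  0.80801172 -1.34028151]
```

View pics/w2.png

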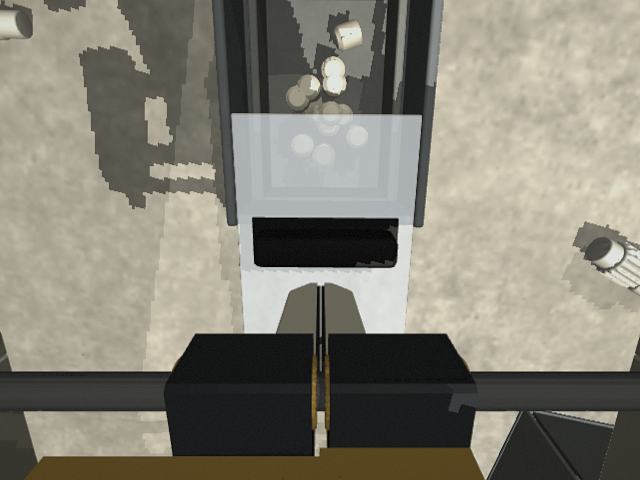

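```bash
python3 -m crank '[{"claw":-1,"offset":[-0.007,-0.001,0],"turn":[0,0,0]},{"claw":-1,"offset":[-0.014,-0.0025,0],"turn":[0,0,0]},{"claw":-1,"offset":[-0.023,-0.004,0],"turn":[0,0,0]},{"claw":-1,"offset":[-0.032,-0.0055,0],"turn":[0,0,0]},{"claw":-1,"offset":[-0.042,-0.007,0],"turn":[0,0,0]}]'
```

```text
t: 2.8
tcp_pos: [0.5344, 0.2219, 0.0612]
ee_rot: [[-0.986, -0.168, 0.001], [-0.168, 0.986, 0.0], [-0.001, 0.0, -1.0]]
ft_force: [0.9, -0.0, 2.0]
width: 0.0003
gripper_force: 0.9
```

```bash
python3 -m crank '[{"claw":-1,"offset":[-0.007,-0.001,0],"turn":[0,0,0]},{"claw":-1,"offset":[-0.014,-0.0025,0],"turn":[0,0,0]},{"claw":-1,"offset":[-0.020,-0.0035,0],"turn":[0,0,0]},{"claw":-1,"offset":[-0.024,-0.004,0],"turn":[0,0,0]},{"claw":-1,"offset":[-0.027,-0.0045,0],"turn":[0,0,0]}]'
python3 - <<'E'
from h import *
c=robot.read_camera("wrist"); cv2.imwrite("pics/w3.png",c["img"][:,:,::-1]); s=robot.sense(); print(s["tcp_pos"],s["ft_force"])
E
```

```text
t: 3.42
tcp_pos: [0.5074, 0.2173, 0.0606]
ee_rot: [[-0.986, -0.168, -0.0], [-0.168, 0.986, -0.0], [0.0, -0.0, -1.0]]
ft_force: [2.3, 0.5, 0.8]
width: 0.0005
gripper_force: 0.8
[0.50712441 0.21728931 0.06048959] [ 1.03391356  0.02261425 -0.05178504]
```

View pics/w3.png

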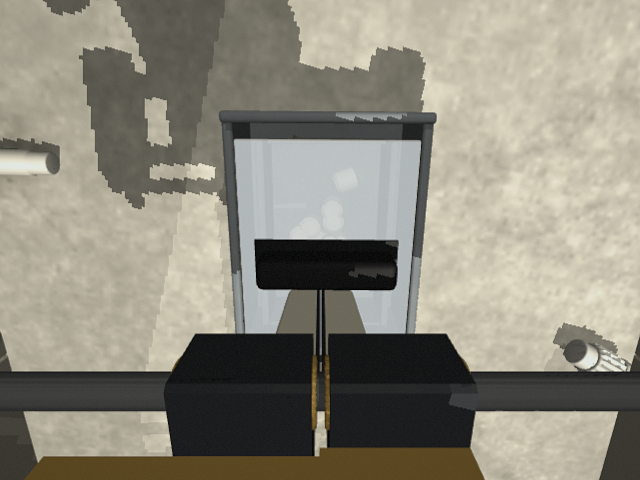

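The lid is now about 7–8 mm from the end wall; the fingers push the rib at (326,288). Next come slow, small steps.

```bash
python3 -m crank '[{"claw":-1,"offset":[-0.002,-0.0003,0],"turn":[0,0,0]},{"claw":-1,"offset":[-0.004,-0.0007,0],"turn":[0,0,0]},{"claw":-1,"offset":[-0.006,-0.001,0],"turn":[0,0,0]},{"claw":-1,"offset":[-0.007,-0.0012,0],"turn":[0,0,0]},{"claw":-1,"offset":[-0.007,-0.0012,0],"turn":[0,0,0]}]'
```

```text
t: 4.1
tcp_pos: [0.5006, 0.2162, 0.0605]
ee_rot: [[-0.986, -0.168, -0.0], [-0.168, 0.986, -0.0], [0.0, 0.0, -1.0]]
ft_force: [2.6, 0.9, -1.0]
width: 0.0003
gripper_force: 0.8
```

```bash
python3 -m crank '[{"claw":-1,"offset":[-0.0005,-0.0001,0],"turn":[0,0,0]},{"claw":-1,"offset":[-0.001,-0.0002,0],"turn":[0,0,0]},{"claw":-1,"offset":[-0.0015,-0.0003,0],"turn":[0,0,0]},{"claw":-1,"offset":[-0.002,-0.0004,0],"turn":[0,0,0]},{"claw":-1,"offset":[-0.002,-0.0004,0],"turn":[0,0,0]}]'
python3 - <<'E'
from h import *
c=robot.read_camera("wrist"); cv2.imwrite("pics/w4.png",c["img"][80:340,160:480,::-1]); s=robot.sense(); print(s["tcp_pos"],s["ft_force"])
E
```

```text
t: 4.72
tcp_pos: [0.4999, 0.216, 0.0608]
ee_rot: [[-0.986, -0.168, 0.003], [-0.168, 0.986, 0.001], [-0.003, 0.0, -1.0]]
ft_force: [8.8, 2.6, -6.1]
width: 0.0004
gripper_force: 4.1
[0.49981392 0.21601933 0.06074068] [ 8.26800125  3.04549594 -6.19310607]
```

View pics/w4.png

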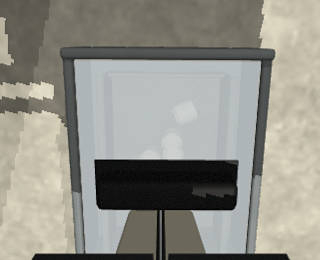

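The lid meets the end wall, and 9 N on the tool confirms the hard stop. I'll back off, rise, and work out the pins geometry.

```bash
python3 -m crank '[{"claw":-1,"offset":[0.008,0.001,0],"turn":[0,0,0]},{"claw":-1,"offset":[0.015,0.0025,0],"turn":[0,0,0]},{"claw":-1,"offset":[0.015,0.0025,0.04],"turn":[0,0,0]},{"claw":-1,"offset":[0.015,0.0025,0.09],"turn":[0,0,0]},{"claw":-1,"offset":[0.01,-0.03,0.13],"turn":[0,0,0]}]'
python3 - <<'E'
from h import *
c=robot.read_camera("top")
print([ray(c,(375+x/6,240+y/6),.0535).round(4) for x,y in((45,408),(256,456))])
k=dark(c["img"],(218,250,255,300)); print("caps rib",rect(c,k,.0715)[:3])
E
```

```text
t: 5.4
tcp_pos: [0.5091, 0.1869, 0.1928]
ee_rot: [[-0.985, -0.171, 0.001], [-0.171, 0.985, 0.001], [-0.001, 0.001, -1.0]]
ft_force: [0.2, -0.7, 0.3]
width: 0.0002
gripper_force: 0.0
[array([ 0.433 , -0.1744,  0.0535]), array([ 0.4135, -0.2672,  0.0535])]
caps rib (array([0.51568329, 0.18175107]), (131.1510009765625, 40.344993591308594), 5.86898946762085)
```

```bash
python3 -m crank '[{"claw":-1,"offset":[-0.008,-0.055,0],"turn":[0,0,-0.08]},{"claw":-1,"offset":[-0.016,-0.11,0],"turn":[0,0,-0.16]},{"claw":-1,"offset":[-0.024,-0.165,0],"turn":[0,0,-0.24]},{"claw":-1,"offset":[-0.032,-0.22,0],"turn":[0,0,-0.32]},{"claw":-1,"offset":[-0.042,-0.275,0],"turn":[0,0,-0.39]}]'
```

```text
t: 6.08
tcp_pos: [0.4663, -0.0909, 0.1908]
ee_rot: [[-0.975, 0.221, 0.0], [0.221, 0.975, -0.0], [-0.0, -0.0, -1.0]]
ft_force: [0.2, -0.4, -1.3]
width: 0.0005
gripper_force: 0.0
```

```bash
python3 -m crank '[{"claw":-1,"offset":[0,-0.05,0],"turn":[0,0,0]},{"claw":-1,"offset":[0,-0.10,0],"turn":[0,0,0]},{"claw":-1,"offset":[0,-0.13,0],"turn":[0,0,0]},{"claw":-1,"offset":[0,-0.141,0],"turn":[0,0,0]},{"claw":-1,"offset":[0,-0.141,0],"turn":[0,0,0]}]'
python3 - <<'E'
from h import *
c=robot.read_camera("wrist"); cv2.imwrite("pics/w5.png",c["img"][:,:,::-1]); s=robot.sense(); print(s["tcp_pos"])
for P in ([.50,-.235,.0715],[.469,-.228,.0515]):
    p=c["K"]@(c["R"]@np.array(P)+c["t"]); print(p[:2]/p[2])
t=robot.read_camera("top"); cv2.imwrite("pics/t5.png",cv2.resize(t["img"][220:340,200:440],None,fx=3,fy=3)[:,:,::-1])
E
```

```text
t: 6.7
tcp_pos: [0.4666, -0.2301, 0.1905]
ee_rot: [[-0.976, 0.22, -0.0], [0.22, 0.976, 0.001], [0.001, 0.001, -1.0]]
ft_force: [-0.4, 0.6, 0.0]
width: 0.0005
gripper_force: 0.0
[ 0.46668522 -0.2294024   0.19045086]
[322.09240955 273.71492705]
[322.03633564 229.37988958]
```

View pics/w5.png

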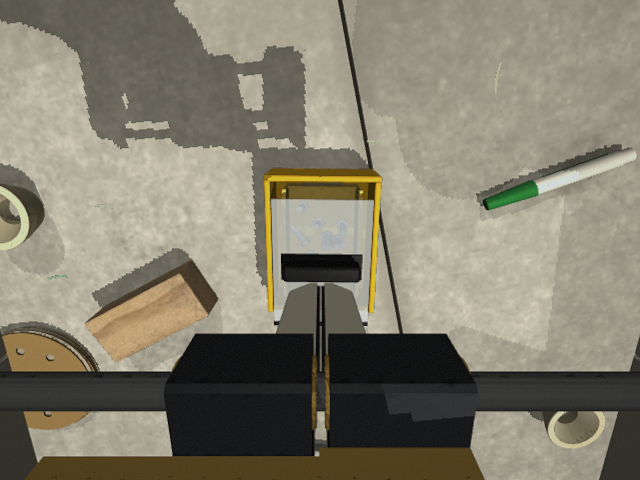

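View pics/t5.png

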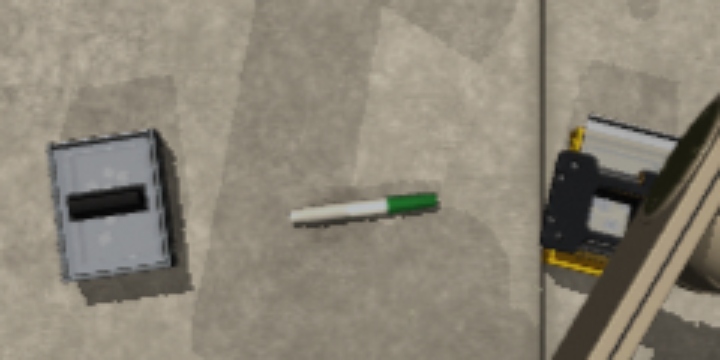

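Grey is shut with its box in place. The wrist view shows the yellow rib at (321,265) centred on the tool, with free lid on the -x side. I'll go down there.

```bash
python3 -m crank '[{"claw":-1,"offset":[0,0.001,-0.04],"turn":[0,0,0]},{"claw":-1,"offset":[0,0.001,-0.08],"turn":[0,0,0]},{"claw":-1,"offset":[0,0.001,-0.105],"turn":[0,0,0]},{"claw":-1,"offset":[0,0.001,-0.12],"turn":[0,0,0]},{"claw":-1,"offset":[0,0.001,-0.13],"turn":[0,0,0]}]'
```

```text
t: 7.42
tcp_pos: [0.467, -0.2285, 0.0604]
ee_rot: [[-0.976, 0.218, 0.0], [0.218, 0.976, -0.0], [-0.0, 0.0, -1.0]]
ft_force: [-0.9, -0.3, 0.1]
width: 0.0005
gripper_force: 0.0
```

```bash
python3 -m crank '[{"claw":-1,"offset":[0.008,-0.0018,0],"turn":[0,0,0]},{"claw":-1,"offset":[0.015,-0.0033,0],"turn":[0,0,0]},{"claw":-1,"offset":[0.022,-0.0048,0],"turn":[0,0,0]},{"claw":-1,"offset":[0.031,-0.0068,0],"turn":[0,0,0]},{"claw":-1,"offset":[0.04,-0.0088,0],"turn":[0,0,0]}]'
```

```text
t: 8.05
tcp_pos: [0.5073, -0.2383, 0.0609]
ee_rot: [[-0.976, 0.219, 0.0], [0.219, 0.976, -0.0], [-0.0, -0.0, -1.0]]
ft_force: [-2.4, -0.4, 0.5]
width: 0.0006
gripper_force: 0.9
```

```bash
python3 -m crank '[{"claw":-1,"offset":[0.008,-0.0018,0],"turn":[0,0,0]},{"claw":-1,"offset":[0.016,-0.0035,0],"turn":[0,0,0]},{"claw":-1,"offset":[0.024,-0.0053,0],"turn":[0,0,0]},{"claw":-1,"offset":[0.03,-0.0066,0],"turn":[0,0,0]},{"claw":-1,"offset":[0.034,-0.0075,0],"turn":[0,0,0]}]'
```

```text
t: 8.68
tcp_pos: [0.5409, -0.2455, 0.0605]
ee_rot: [[-0.976, 0.219, -0.0], [0.219, 0.976, 0.0], [0.0, 0.0, -1.0]]
ft_force: [-1.7, -1.2, -0.4]
width: 0.0007
gripper_force: 0.8
```

```bash
python3 -m crank '[{"claw":-1,"offset":[0.002,-0.0004,0],"turn":[0,0,0]},{"claw":-1,"offset":[0.004,-0.0009,0],"turn":[0,0,0]},{"claw":-1,"offset":[0.006,-0.0013,0],"turn":[0,0,0]},{"claw":-1,"offset":[0.007,-0.0015,0],"turn":[0,0,0]},{"claw":-1,"offset":[0.007,-0.0015,0],"turn":[0,0,0]}]'
```

```text
t: 9.3
tcp_pos: [0.5478, -0.2469, 0.0606]
ee_rot: [[-0.976, 0.219, 0.0], [0.219, 0.976, 0.0], [-0.0, 0.0, -1.0]]
ft_force: [-0.8, 0.1, -0.7]
width: 0.0004
gripper_force: 0.5
```

```bash
python3 -m crank '[{"claw":-1,"offset":[0.001,-0.0002,0],"turn":[0,0,0]},{"claw":-1,"offset":[0.002,-0.0004,0],"turn":[0,0,0]},{"claw":-1,"offset":[0.003,-0.0006,0],"turn":[0,0,0]},{"claw":-1,"offset":[0.003,-0.0006,0],"turn":[0,0,0]},{"claw":-1,"offset":[0.003,-0.0006,0],"turn":[0,0,0]}]'
```

```text
t: 9.93
tcp_pos: [0.5505, -0.2475, 0.0606]
ee_rot: [[-0.976, 0.219, -0.0], [0.219, 0.976, 0.0], [0.0, 0.0, -1.0]]
ft_force: [-2.1, 0.3, 0.2]
width: 0.0004
gripper_force: 1.5
```

```bash
python3 -m crank '[{"claw":-1,"offset":[0.0005,-0.0001,0],"turn":[0,0,0]},{"claw":-1,"offset":[0.001,-0.0002,0],"turn":[0,0,0]},{"claw":-1,"offset":[0.0015,-0.0003,0],"turn":[0,0,0]},{"claw":-1,"offset":[0.002,-0.0004,0],"turn":[0,0,0]},{"claw":-1,"offset":[0.002,-0.0004,0],"turn":[0,0,0]}]'
```

```text
t: 10.55
tcp_pos: [0.5509, -0.2476, 0.0605]
ee_rot: [[-0.976, 0.219, -0.004], [0.219, 0.976, 0.001], [0.004, 0.0, -1.0]]
ft_force: [-11.7, 1.4, 7.3]
width: 0.0002
gripper_force: 6.1
```

Hard stop reached: 12 N with no further travel, at the expected place. Now I back off, rise and check.

```bash
python3 -m crank '[{"claw":-1,"offset":[-0.008,0.0018,0],"turn":[0,0,0]},{"claw":-1,"offset":[-0.016,0.0035,0],"turn":[0,0,0]},{"claw":-1,"offset":[-0.016,0.0035,0.05],"turn":[0,0,0]},{"claw":-1,"offset":[-0.016,0.0035,0.10],"turn":[0,0,0]},{"claw":-1,"offset":[-0.016,0.0035,0.15],"turn":[0,0,0]}]'
```

```text
t: 11.18
tcp_pos: [0.5365, -0.2443, 0.2123]
ee_rot: [[-0.976, 0.219, 0.001], [0.219, 0.976, -0.0], [-0.001, 0.0, -1.0]]
ft_force: [0.4, 0.3, -0.6]
width: 0.0005
gripper_force: 0.0
```

```bash
python3 -m crank '[{"claw":-1,"offset":[-0.02,0.05,0],"turn":[0,0,0]},{"claw":-1,"offset":[-0.04,0.10,0],"turn":[0,0,0]},{"claw":-1,"offset":[-0.06,0.15,0],"turn":[0,0,0]},{"claw":-1,"offset":[-0.07,0.20,0],"turn":[0,0,0]},{"claw":-1,"offset":[-0.07,0.23,0],"turn":[0,0,0]}]'
python3 - <<'E'
from h import *
t=robot.read_camera("top"); cv2.imwrite("pics/t6.png",cv2.resize(t["img"][220:340,200:440],None,fx=3,fy=3)[:,:,::-1])
for n,roi in (("caps",(222,276,252,300)),("pins",(390,245,425,275))):
    k=dark(t["img"],roi); print(n,rect(t,k,.0715)[:3])
E
```

```text
t: 11.8
tcp_pos: [0.466, -0.0124, 0.211]
ee_rot: [[-0.976, 0.218, 0.002], [0.218, 0.976, 0.0], [-0.002, 0.001, -1.0]]
ft_force: [0.0, -0.7, -1.1]
width: 0.0005
gripper_force: 0.0
caps (array([0.48153659, 0.21206711]), (20.973983764648438, 66.39802551269531), 9.002864837646484)
pins (array([ 0.56240271, -0.24959436]), (66.09483337402344, 21.914199829101562), 76.77850341796875)
```

View pics/t6.png

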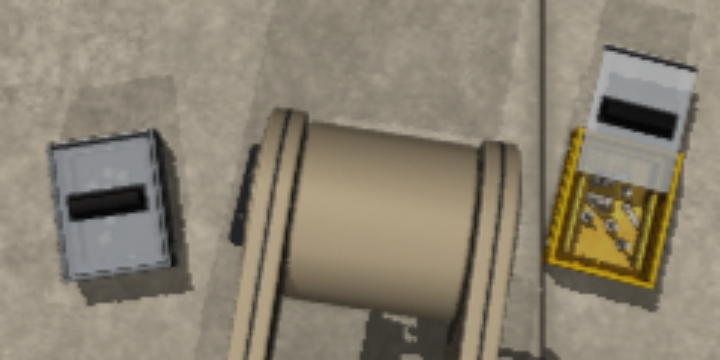

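The picture shows the grey lid shut (rib at (107,202)) and the yellow lid fully out (rib at (637,117)), with both boxes in place.

```bash
python3 -c "
from station import robot
print(robot.job_done())"
```

```text
the job is handed in; nothing more can be done
None
```

The grey caps lid was pushed fully shut first, then the yellow pins lid fully open; each met its hard stop, both boxes stayed in place, and the job is handed in (no verdict was returned).

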